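Line up the guide arms of a three-cone thread stand

ROBOT

A 7-joint arm with a two-finger parallel gripper is mounted at the origin on the work surface. World frame = base frame: x ahead of the robot, y to its left, z up, the work surface at z = 0. Lengths are in m, angles in rad, forces in N, time in s.
With the tool pointing down it reaches from about 0.425 to 0.875 m from the base axis. Payload 4.7 kg.
Tool frame: the origin (TCP) lies between the finger pads; the fingertips stand 14 mm ahead of it and the grasp point (between the pads) lies 5 mm behind it; z points along the fingers, y is the line along which they close (so a half turn about z gives the same grasp; the last joint's range is limited). The gripper opens to 87 mm and grips with 3 to 60 N. Pads are 19 mm wide; open, the fingers measure 117 mm over their backs; the gripper's body (75 mm by 190 mm) begins 51 mm behind the grasp point.
Start: joints at [1.222, 0.321, -0.07, 1.45, 0.023, 1.371, -0.057], TCP at [0.231, -0.608, 0.237] pointing down, gripper open.
Joint ranges: [-2.86, 2.86], [-0.3, 2.09], [-1.38, 1.24], [0.06, 2.45], [-1.56, 4.7], [0.09, 2.05], [-2.69, 2.69]. Speed limits (rad/s): [2.57, 2.57, 3.14, 3.14, 3.14, 3.14, 3.14].

INTERFACE

Orientations are given as a rotation vector (axis times angle).
In Python, from bench import ctrl gives the robot as it stands.
- The arm moves only by the tool step_arm, never from a script. Its argument "commands" is a list of rows, each an object with "travel": the shift along the tool's x, y, z in m, a list of three; "turn": the turn, a rotation vector about the tool's x, y, z in degrees, a list of three. A call has 1 to 5 rows; each row is the pose to reach, as a shift and turn from the pose commanded when the call began, along the tool's axes at that moment; what a row does not reach only later rows make up. A row lasts 1/10 s, in which the tool goes at most 50 mm and 8.59 degrees, less where a joint would pass 70% of its speed; a pose out of reach is approached as far as the arm can. A call with a gripper value outside its range is refused whole. "gripper" is the opening, from 0 (shut) to 1 (fully open), set as the call begins (left out, the last holds). The fingers move at their own pace and stop on an object; "force" is the grip in N (left out, the last holds). Time passes only in rows, so rows that repeat a pose let the fingers close. It gives the time, the measured TCP pose, the force, the opening and the grip force at its end, in the units of the state.
- ctrl.get_state(): the state, without advancing time (a new reading comes with each control period).
- ctrl.get_image(name): name is "scene" or "top"; returns the picture (384x512x3 uint8, red, green, blue); there is no depth.
- ctrl.camera_model(name): a dict with "fx", "fy", "cx", "cy" (pixels), "R" (3x3) and "t" (3): a world point X has camera coordinates R X + t. Camera axes: x right, y down, z forward; pixel columns grow to the right and rows downward; lengths in m; the calibration is good to about 2 mm. A picture is of the moment at which its call begins. camera_model takes no time and is no camera call.
- ctrl.close_job(): hands the job in; it is judged then, once.
The state is a dict: "time": time; "joint_positions": joint angles; "qd": joint speeds; "joint_torque": joint torques, N m; "position": TCP position; "tool_rot": TCP orientation; "ft_force": force on the tool from outside, world axes, zero at the start; "torque": the same for the moment, N m; "grip_width": opening from 0.0 (shut) to 1.0 (fully open); "grip_force": force on a finger pad.
Only numpy, scipy, OpenCV 4.12 (cv2) and the standard library are available. Lean on these libraries where they do the work, as an engineer would, in place of code of your own. Each camera call takes 0.05 s, during which the arm holds its last target. There are 200 camera calls.

TASK

The guide arms of the three-cone thread stand beside the overlocker have been knocked out of line. With a fingertip, gently push round the left and right arms, whichever is out of line, until each one's eyelet is straight above the tip of the cone on its own side, so that the thread will run up cleanly. Do not grip or lift anything; leave the front arm, which is already right, the cones and everything else on the bench as they are.

Things in the scene. Friction and masses are not known exactly. Their poses are not given: they have to be found in the camera images.
- stand: fixed thread stand: 12 mm steel post, top at 305 mm, on three low feet, each with a 76 mm tray and a cone 115 mm from the post; three guide arms turn on stacked collars near the post's top. Origin on the post axis at table height; -x axis along the front foot (roughly toward the robot), left foot on its +y side, right foot on its -y side, each 1.5 rad from the front foot
- left_arm (a joint): hinge of the left guide arm on the post (rad): 0 = eyelet straight above the middle of the left cone, positive = anticlockwise from above; stops at -1 and +1. Level steel bar 10 mm wide, 5 mm thick, from a 24 mm collar straight out to the eyelet, its middle 292 mm above the table. About 0.7 N near the eyelet turns it; friction keeps it where it is left
- right_arm (a joint): hinge of the right guide arm on the post (rad): 0 = eyelet straight above the middle of the right cone, positive = anticlockwise from above; stops at -1 and +1. Level steel bar 10 mm wide, 5 mm thick, from a 24 mm collar straight out to the eyelet, its middle 280 mm above the table. About 0.7 N near the eyelet turns it; friction keeps it where it is left
- front_arm (a joint): hinge of the front guide arm on the post (rad): 0 = eyelet straight above the middle of the front cone, positive = anticlockwise from above; stops at -1 and +1. Level steel bar 10 mm wide, 5 mm thick, from a 24 mm collar straight out to the eyelet, its middle 268 mm above the table. About 0.7 N near the eyelet turns it; friction keeps it where it is left. It starts in line and is to be left alone
- left_eyelet (a point): centre of the eyelet (19 mm outside diameter) at the outer end of the left guide arm, 115 mm from the post axis, 292 mm above the table; x axis points outward along the arm
- right_eyelet (a point): centre of the eyelet (19 mm outside diameter) at the outer end of the right guide arm, 115 mm from the post axis, 280 mm above the table; x axis points outward along the arm
- front_eyelet (a point): centre of the eyelet (19 mm outside diameter) at the outer end of the front guide arm, 115 mm from the post axis, 268 mm above the table; x axis points outward along the arm
- left_cone_tip (a point): middle of the top end of the left cone, on the cone's axis; 122 mm above the table as it stands on its tray
- right_cone_tip (a point): middle of the top end of the right cone, on the cone's axis; 122 mm above the table as it stands on its tray
- front_cone_tip (a point): middle of the top end of the front cone, on the cone's axis; 122 mm above the table as it stands on its tray
- left_cone: thread cone standing loose on the stand's left tray, over a tapered holder: navy thread, 66 mm wide at the foot, 48 mm at the top, 112 mm tall with its 29 mm paper tip; origin at the centre of its underside
- right_cone: thread cone standing loose on the stand's right tray, over a tapered holder: navy thread, 66 mm wide at the foot, 48 mm at the top, 112 mm tall with its 29 mm paper tip; origin at the centre of its underside
- front_cone: thread cone standing loose on the stand's front tray, over a tapered holder: navy thread, 66 mm wide at the foot, 48 mm at the top, 112 mm tall with its 29 mm paper tip; origin at the centre of its underside
- spare_cone: bystander: a fourth such cone, 112 mm tall, standing on the bench away from the stand; origin under its centre
- shears: bystander: tailor's shears with black handles, 210 mm long, 13 mm high, lying flat; origin at the pivot, blades along +x
- bobbin: bystander: small metal bobbin, 21 mm across, 10.5 mm high, lying flat between the front and right cones; origin under its centre
- oil_bottle: bystander: small clear oil bottle, 46 mm across, 135 mm tall, behind the post; origin under its centre
- screwdriver: bystander: screwdriver with a black handle, 160 mm long, lying behind the stand; origin near its middle, blade along +x
- button_jar: bystander: glass jar with a steel lid, 72 mm across, 100 mm tall, to the left; origin under its centre
- pin_dish: bystander: shallow steel pin dish, 84 mm across, 22 mm high, in front of the stand on the right; origin under its centre
There are look-alikes about, which are no part of the job. Leave any red look-alike of the right_cone alone.

How it is judged:
By the outcome, as a careful person would: the job done as asked, in the order asked, and still so for the second after the job is handed in, with the robot touching nothing.
It also fails if it takes over 64 s, if anything falls off the work surface, if the arm or the gripper's body presses on something with over 40 N, if the wrist force passes 120 N, or if a joint passes its speed limit or range.

## Working session

There is one attempt and no reset: what is moved stays moved. The work goes in short steps, Python scripts to look and compute and a tool call to move; the robot and the scene stay as the last step left them, time stands still between calls to the robot, and variables do not carry over. Pictures are saved under pics/ and viewed, at most 10 in all, crops included, and the job is handed in when it is done.

Besides the shell and the picture viewer there is one more tool, called after ">>>" as name([rows], argument=value, ...), one row to a line, values as JSON. step_arm: Moves the arm, as the interface text tells. Its arguments: {"type":"object","properties":{"commands":{"type":"array"},"gripper":{"type":"number"},"force":{"type":"number"}},"required":["commands"]}

```bash
mkdir -p pics; python3 - <<'E'
from bench import ctrl
import cv2,numpy as np
for n in("scene","top"):
    cv2.imwrite(f"pics/{n}0.png",cv2.resize(ctrl.get_image(n)[:,:,::-1],(800,600),interpolation=cv2.INTER_CUBIC))
    m=ctrl.camera_model(n);print(n,{k:np.round(v,3).tolist() for k,v in m.items()}, np.round(-np.array(m['R']).T@m['t'],3))
print(ctrl.get_state())
E
```

```text
scene {'fx': 439.874, 'fy': 439.874, 'cx': 266.91, 'cy': 191.631, 'R': [[0.528, 0.849, 0.018], [0.524, -0.31, -0.793], [-0.668, 0.428, -0.609]], 't': [-0.299, -0.161, 1.911]} [ 1.519 -0.614  1.04 ]
top {'fx': 403.316, 'fy': 403.316, 'cx': 259.811, 'cy': 189.201, 'R': [[0.014, -1.0, -0.002], [-0.98, -0.013, -0.196], [0.196, 0.005, -0.981]], 't': [-0.001, 0.575, 1.477]} [ 0.274 -0.     1.562]
{'time': 0.1, 'joint_positions': array([ 1.22209815,  0.32179115, -0.07007299,  1.45152162,  0.02264169,
        1.37077557, -0.05694409]), 'qd': array([-1.62251828e-04, -1.19085441e-03,  2.16272887e-05, -2.15289136e-03,
        3.04217771e-04,  1.51647746e-04,  8.33801234e-04]), 'joint_torque': array([ 2.19806083e-05, -4.92571664e+01, -4.05483618e-01, -3.13398850e+01,
       -6.39014575e-02,  3.95098294e-02,  3.11271674e-05]), 'position': array([ 0.23045657, -0.60729434,  0.23555907]), 'tool_rot': array([-3.08842684e+00, -5.66433277e-01,  6.89999096e-04]), 'ft_force': array([-0.43841796,  0.4341894 , -0.85766737]), 'torque': array([ 0.0036581 , -0.02303603,  0.03678185]), 'grip_force': 0.0, 'grip_width': 1.0007745780588342}
```

View pics/scene0.png

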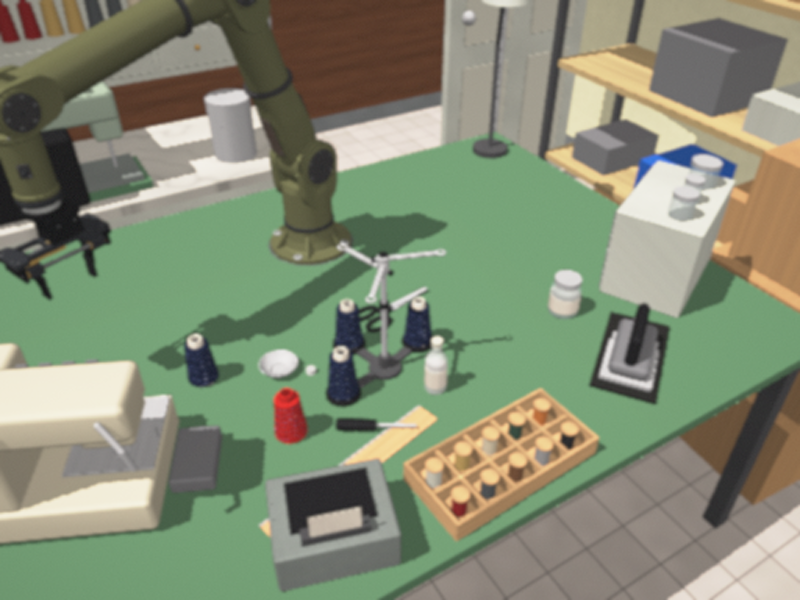

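View pics/top0.png

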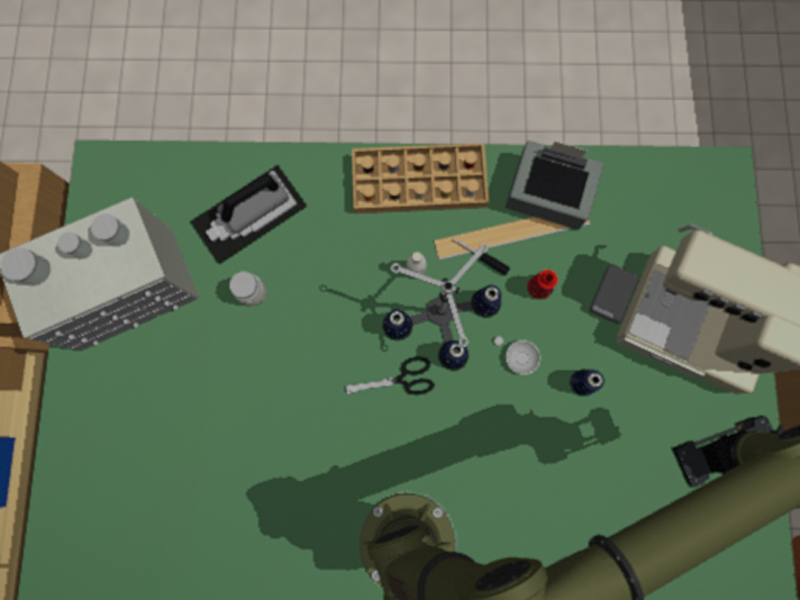

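The top view shows the post top at about (449,286), the left eyelet (396,268), the right (485,248) and the front (462,344). The cone tips are left (397,318), right (489,294) and front (456,349), so both side arms are swung too far back. I'll zoom in for a fit.

```bash
cat > h.py <<'E'
from bench import ctrl
import cv2,numpy as np
def ray(n,u,v,z):
    m=ctrl.camera_model(n);R=np.array(m['R']);C=-R.T@m['t']
    d=R.T@np.array([(u-m['cx'])/m['fx'],(v-m['cy'])/m['fy'],1]);return C+d*(z-C[2])/d[2]
def proj(n,X):
    m=ctrl.camera_model(n);c=np.array(m['R'])@X+m['t'];return c[0]/c[2]*m['fx']+m['cx'],c[1]/c[2]*m['fy']+m['cy']
def crop(f,top=(240,145,80,90),sc=(205,145,90,120)):
    o=[]
    for n,(x,y,w,h) in(("top",top),("scene",sc)):
        a=ctrl.get_image(n)[y:y+h,x:x+w,::-1];s=min(395/w,595/h)
        o.append(cv2.copyMakeBorder(cv2.resize(a,None,fx=s,fy=s,interpolation=cv2.INTER_CUBIC),0,0,0,0,cv2.BORDER_CONSTANT));print(n,s)
    H=max(i.shape[0] for i in o)
    cv2.imwrite(f,np.hstack([cv2.copyMakeBorder(i,0,H-i.shape[0],0,0,cv2.BORDER_CONSTANT) for i in o]))
E
python3 -c "
from h import *
crop('pics/c1.png')"
```

```text
top 4.9375
scene 4.388888888888889
```

View pics/c1.png

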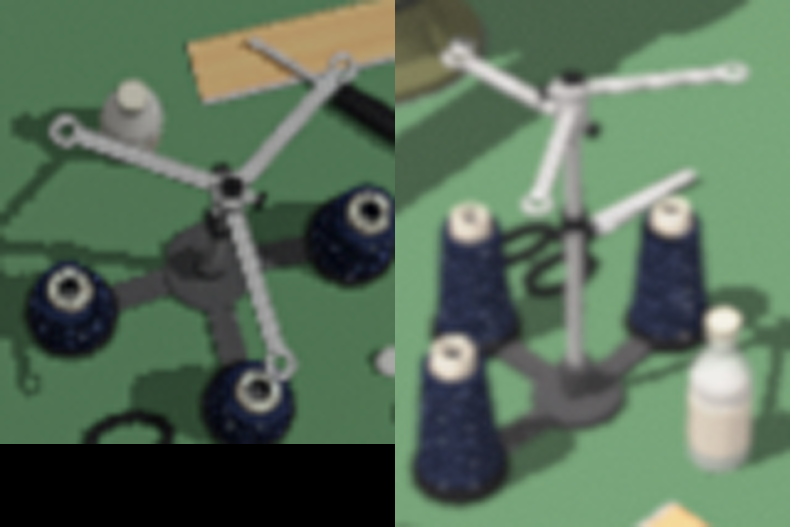

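The left half shows, in crop pixels, the eyelets L (66,130), R (342,66), F (280,363) and the tips L (69,288), R (370,211), F (259,390). In the right half the eyelets are L (737,71), R (537,204), F (458,53) and the tips L (671,213), R (453,353), F (470,220). Next I fit the stand pose and the arm angles.

```bash
cat >> h.py <<'E'
from scipy.optimize import least_squares
def model(p):
    x,y,w,l,r,f=p[:6];P=lambda a,z:np.array([x+.115*np.cos(a),y+.115*np.sin(a),z])
    b=w+np.pi;L=b-1.5;Rr=b+1.5   # left foot (+y): front dir is -x; clockwise turn from -x goes to +y
    return dict(eL=P(L+l,.292),eR=P(Rr+r,.280),eF=P(b+f,.268),tL=P(L,.122),tR=P(Rr,.122),tF=P(b,.122))
def fit(obs):
    def res(p):
        m=model(p);o=[]
        for i,n in enumerate(("top","scene")):
            for k,(u,v) in obs[n].items():
                q=proj(n,m[k]);o+=[q[0]+p[6+2*i]-u,q[1]+p[7+2*i]-v]
        return np.array(o+list(np.array(p[6:])*.7)+[p[5]*20])
    s=least_squares(res,[.56,-.06,0,-.6,.6,0,0,0,0,0],loss='soft_l1');print(np.round(s.x,3));print(np.round(res(s.x),1))
    for k,v in model(s.x).items():print(k,np.round(v,4))
    return s.x
def conv(top,sc,to=(240,145,4.9375),so=(205,145,4.3889)):
    return dict(top={k:(to[0]+(u+.5)/to[2]-.5,to[1]+(v+.5)/to[2]-.5) for k,(u,v) in top.items()},
      scene={k:(so[0]+(u-395+.5)/so[2]-.5,so[1]+(v+.5)/so[2]-.5) for k,(u,v) in sc.items()})
E
python3 -c "
from h import *
fit(conv(dict(eL=(66,130),eR=(342,66),eF=(280,363),tL=(69,288),tR=(370,211),tF=(259,390)),dict(eL=(737,71),eR=(537,204),eF=(458,53),tL=(671,213),tR=(453,353),tF=(470,220))))
from scipy.spatial.transform import Rotation as Ro
print(Ro.from_rotvec(ctrl.get_state()['tool_rot']).as_matrix().round(3))"
```

```text
[ 0.552 -0.078  0.272 -0.677  0.659  0.013  0.394  0.586  0.619  0.099]
[-0.1  0.2  0.2  0.1 -0.4 -0.1  0.   0.  -0.  -0.3  0.1 -0.2 -0.8  0.7
  0.2  0.4  0.2  1.2  0.1 -0.9  0.  -0.4 -0.1 -0.9  0.3  0.4  0.4  0.1
  0.3]
eL [0.5898 0.0306 0.292 ]
eR [ 0.6393 -0.1531  0.28  ]
eF [ 0.4417 -0.1104  0.268 ]
tL [0.5134 0.0302 0.122 ]
tR [ 0.5751 -0.1908  0.122 ]
tF [ 0.4413 -0.109   0.122 ]
[[ 0.935  0.355 -0.   ]
 [ 0.355 -0.935  0.001]
 [-0.    -0.001 -1.   ]]
```

```bash
cat >> h.py <<'E'
from scipy.spatial.transform import Rotation as Ro
def to(x,y,z,yaw=None):
    s=ctrl.get_state();R=Ro.from_rotvec(s['tool_rot']).as_matrix();y0=np.arctan2(R[1,0],R[0,0])
    print('t',round(s['time'],2),'pos',s['position'].round(4),'F',s['ft_force'].round(2),'g',round(s['grip_width'],3),'travel',np.round(R.T@(np.array([x,y,z])-s['position']),4),'turnz',None if yaw is None else round(np.degrees(y0-yaw),1))
E
echo
```

>>> step_arm([
  {"travel": [0,0,-0.05],"turn": [0,0,0]},
  {"travel": [0,0,-0.1],"turn": [0,0,0]},
  {"travel": [0.03,-0.03,-0.13],"turn": [0,0,0]},
  {"travel": [0.06,-0.06,-0.15],"turn": [0,0,0]},
  {"travel": [0.09,-0.09,-0.165],"turn": [0,0,0]},
], gripper=0)

```text
time: 0.7
position: [0.2836, -0.4905, 0.4034]
tool_rot: [3.088, 0.566, 0.002]
ft_force: [1.2, -0.9, 0.2]
grip_width: 0.63
grip_force: 0.0
```

>>> step_arm([
  {"travel": [0.03,-0.03,0],"turn": [0,0,2]},
  {"travel": [0.06,-0.06,0],"turn": [0,0,4]},
  {"travel": [0.085,-0.085,0],"turn": [0,0,6]},
  {"travel": [0.085,-0.085,0],"turn": [0,0,9.4]},
  {"travel": [0.085,-0.085,0],"turn": [0,0,9.4]},
])

```text
time: 1.2
position: [0.3327, -0.381, 0.4019]
tool_rot: [3.125, 0.315, -0.0]
ft_force: [-0.7, -0.0, -0.2]
grip_width: 0.173
grip_force: 0.0
```

```bash
python3 -c "
from h import *
to(.643,-.110,.40,.2)"
```

```text
t 1.2 pos [ 0.3327 -0.381   0.4019] F [-0.74 -0.01 -0.17] g 0.173 travel [ 0.3582 -0.2037  0.0016] turnz 0.0
```

>>> step_arm([
  {"travel": [0.035,-0.02,0],"turn": [0,0,0]},
  {"travel": [0.07,-0.04,0],"turn": [0,0,0]},
  {"travel": [0.105,-0.06,0],"turn": [0,0,0]},
  {"travel": [0.14,-0.08,0],"turn": [0,0,0]},
  {"travel": [0.18,-0.1,0],"turn": [0,0,0]},
])

```text
time: 1.7
position: [0.4891, -0.2492, 0.4014]
tool_rot: [3.126, 0.308, -0.001]
ft_force: [0.0, -0.5, 0.3]
grip_width: 0.005
grip_force: 0.0
```

>>> step_arm([
  {"travel": [0.04,-0.02,0],"turn": [0,0,0]},
  {"travel": [0.08,-0.045,0],"turn": [0,0,0]},
  {"travel": [0.12,-0.07,0],"turn": [0,0,0]},
  {"travel": [0.155,-0.09,0],"turn": [0,0,0]},
  {"travel": [0.178,-0.103,0],"turn": [0,0,0]},
])

```text
time: 2.2
position: [0.6448, -0.1107, 0.4002]
tool_rot: [-3.124, -0.316, 0.002]
ft_force: [-0.5, -0.1, -0.9]
grip_width: 0.008
grip_force: 0.0
```

>>> step_arm([
  {"travel": [0,0,0.0],"turn": [0,0,0]},
  {"travel": [0,0,0.01],"turn": [0,0,0]},
  {"travel": [0,0,0.03],"turn": [0,0,0]},
  {"travel": [0,0,0.05],"turn": [0,0,0]},
  {"travel": [0,0,0.05],"turn": [0,0,0]},
])

```text
time: 2.7
position: [0.6407, -0.1152, 0.3479]
tool_rot: [3.126, 0.306, -0.01]
ft_force: [-0.0, 0.5, 0.2]
grip_width: 0.002
grip_force: 0.0
```

```bash
python3 -c "
from h import *
to(.643,-.110,.283,.2)
crop('pics/c2.png')"
```

```text
t 2.7 pos [ 0.6407 -0.1152  0.3479] F [-0.05  0.54  0.25] g 0.002 travel [ 0.0036 -0.0047  0.0649] turnz -0.3
top 4.9375
scene 4.388888888888889
```

View pics/c2.png

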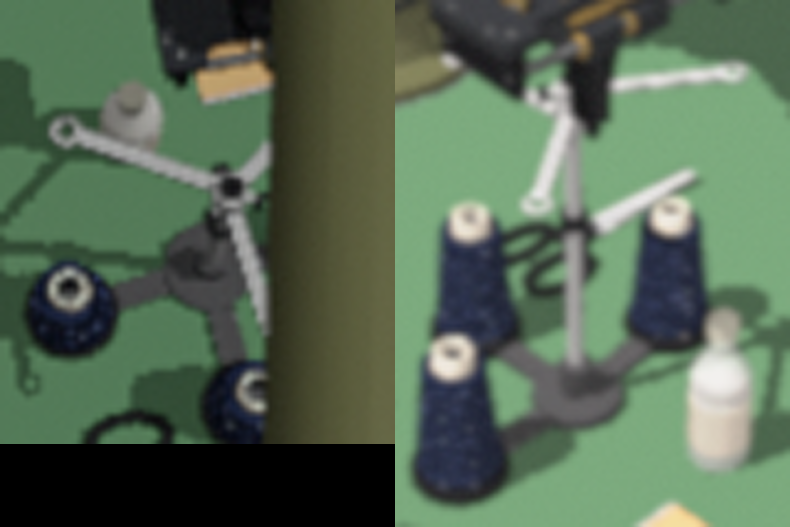

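The fingers are closed and hang behind the right arm, between it and the left arm, with the tip at about (595,130) in the scene half. The way down is clear.

>>> step_arm([
  {"travel": [0.003,-0.004,0.0],"turn": [0,0,0]},
  {"travel": [0.003,-0.004,0.02],"turn": [0,0,0]},
  {"travel": [0.003,-0.004,0.045],"turn": [0,0,0]},
  {"travel": [0.003,-0.004,0.065],"turn": [0,0,0]},
  {"travel": [0.003,-0.004,0.065],"turn": [0,0,0]},
])

```text
time: 3.3
position: [0.6442, -0.1077, 0.2845]
tool_rot: [-3.125, -0.312, 0.006]
ft_force: [0.4, -0.8, -0.1]
grip_width: 0.009
grip_force: 0.0
```

>>> step_arm([
  {"travel": [0,0,0.0],"turn": [0,0,0]},
  {"travel": [0,0,0],"turn": [0,0,0]},
])

```text
time: 3.5
position: [0.6461, -0.1077, 0.2887]
tool_rot: [3.125, 0.312, 0.005]
ft_force: [0.4, 1.3, 1.3]
grip_width: 0.004
grip_force: 0.0
```

```bash
python3 -c "
from h import *
to(.588,-.162,.283,.2)
to(.643,-.110,.283,.2)
print(proj('scene',np.array([.643,-.11,.269])))"
```

```text
t 3.5 pos [ 0.6461 -0.1077  0.2887] F [0.38 1.32 1.27] g 0.004 travel [-0.0677  0.0418  0.0056] turnz -0.1
t 3.5 pos [ 0.6461 -0.1077  0.2887] F [0.38 1.32 1.27] g 0.004 travel [-0.0035  0.0016  0.0057] turnz -0.1
(np.float64(250.33993642878804), np.float64(190.44025792985227))
```

>>> step_arm([
  {"travel": [0,0,0.006],"turn": [0,0,0]},
  {"travel": [-0.007,0.004,0.006],"turn": [0,0,0]},
  {"travel": [-0.014,0.008,0.006],"turn": [0,0,0]},
  {"travel": [-0.021,0.013,0.006],"turn": [0,0,0]},
  {"travel": [-0.028,0.018,0.006],"turn": [0,0,0]},
])

```text
time: 4.0
position: [0.6208, -0.1317, 0.2808]
tool_rot: [3.126, 0.311, 0.001]
ft_force: [0.2, -0.1, 0.2]
grip_width: 0.006
grip_force: 0.5
```

>>> step_arm([
  {"travel": [-0.007,0.004,0],"turn": [0,0,0]},
  {"travel": [-0.014,0.009,0],"turn": [0,0,0]},
  {"travel": [-0.02,0.013,0],"turn": [0,0,0]},
  {"travel": [-0.026,0.017,0],"turn": [0,0,0]},
  {"travel": [-0.03,0.02,0],"turn": [0,0,0]},
])

```text
time: 4.5
position: [0.5954, -0.1572, 0.2806]
tool_rot: [3.126, 0.311, 0.0]
ft_force: [0.7, 1.3, 0.2]
grip_width: 0.009
grip_force: 0.4
```

>>> step_arm([
  {"travel": [-0.004,0.002,0],"turn": [0,0,0]},
  {"travel": [-0.007,0.004,0],"turn": [0,0,0]},
  {"travel": [-0.008,0.004,0],"turn": [0,0,0]},
  {"travel": [-0.008,0.004,0],"turn": [0,0,0]},
])

```text
time: 4.9
position: [0.5886, -0.1624, 0.2805]
tool_rot: [3.126, 0.311, -0.0]
ft_force: [-0.3, 0.5, 0.1]
grip_width: 0.01
grip_force: 0.0
```

```bash
python3 -c "
from h import *
to(.588,-.162,.281,.2)
crop('pics/c3.png')"
```

```text
t 4.9 pos [ 0.5886 -0.1624  0.2805] F [-0.27  0.47  0.14] g 0.01 travel [-0.0005 -0.0005 -0.0005] turnz -0.1
top 4.9375
scene 4.388888888888889
```

View pics/c3.png

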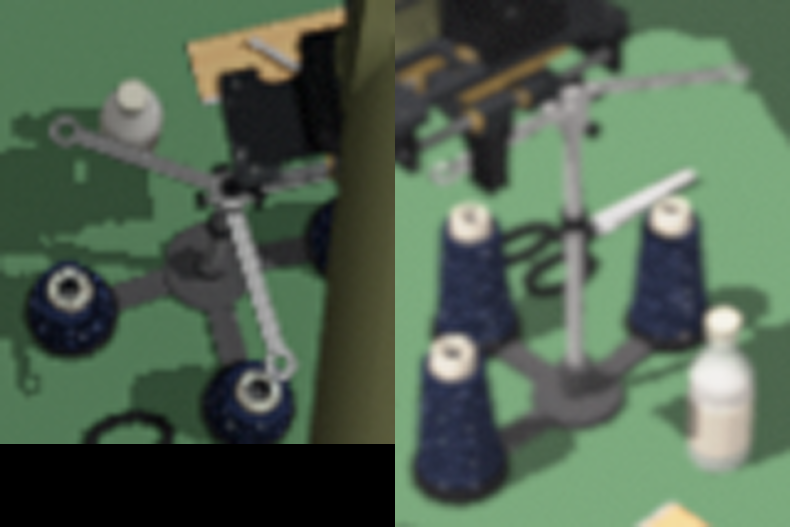

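The right arm has swung with the finger: its eyelet is at about (446,172) in the scene half, and in the top half the bar now points towards the right cone. Left and front are unchanged. I'll predict the aligned pixel.

```bash
python3 -c "
from h import *
p=fit(conv(dict(eL=(66,130),eF=(280,363),tL=(69,288),tR=(370,211),tF=(259,390)),dict(eL=(737,71),eR=(446,172),eF=(458,53),tL=(671,213),tR=(453,353),tF=(470,220))))
for r in(0,.05,.1,.15):
  p[4]=r;q=np.array(proj('scene',model(p)['eR']))+p[8:10];print(r,(q-[204.5,144.5])*4.389+[395,0])
"
```

```text
[ 0.552 -0.078  0.273 -0.679  0.029  0.014  0.526  0.615  0.624  0.086]
[-0.   0.2 -0.3 -0.1  0.   0.1 -0.  -0.3  0.1 -0.2 -0.6  0.6 -0.3  0.5
  0.3  1.2  0.2 -1.   0.1 -0.4 -0.  -1.   0.4  0.4  0.4  0.1  0.3]
eL [0.5899 0.031  0.292 ]
eR [ 0.5784 -0.1896  0.28  ]
eF [ 0.4418 -0.1102  0.268 ]
tL [0.5133 0.0306 0.122 ]
tR [ 0.5752 -0.1903  0.122 ]
tF [ 0.4413 -0.1087  0.122 ]
0 [441.94012968 172.61369093]
0.05 [447.52488211 176.37760203]
0.1 [453.46851208 179.97559214]
0.15 [459.75627262 183.39599327]
```

>>> step_arm([
  {"travel": [-0.0015,0,0],"turn": [0,0,0]},
  {"travel": [-0.003,0,0],"turn": [0,0,0]},
  {"travel": [-0.003,0,0],"turn": [0,0,0]},
  {"travel": [-0.003,0,0],"turn": [0,0,0]},
  {"travel": [0.005,0,0],"turn": [0,0,0]},
])

```text
time: 5.5
position: [0.5933, -0.1615, 0.2808]
tool_rot: [3.125, 0.31, -0.001]
ft_force: [-0.6, 0.3, 0.5]
grip_width: 0.002
grip_force: 0.0
```

>>> step_arm([
  {"travel": [0.025,0,0],"turn": [0,0,0]},
  {"travel": [0.03,0,-0.02],"turn": [0,0,0]},
  {"travel": [0.03,0,-0.06],"turn": [0,0,-4]},
  {"travel": [0.03,0,-0.09],"turn": [0,0,-8.2]},
  {"travel": [0.03,0,-0.09],"turn": [0,0,-8.2]},
])

```text
time: 6.0
position: [0.6253, -0.1546, 0.3757]
tool_rot: [3.093, 0.537, 0.012]
ft_force: [1.1, -0.1, -0.0]
grip_width: 0.003
grip_force: 0.0
```

```bash
python3 -c "
from h import *
to(.615,-.0045,.37,.343)"
```

```text
t 6.0 pos [ 0.6253 -0.1546  0.3757] F [ 1.1  -0.12 -0.05] g 0.003 travel [ 0.0408 -0.1448  0.0054] turnz 0.0
```

>>> step_arm([
  {"travel": [0.01,-0.03,0],"turn": [0,0,0]},
  {"travel": [0.02,-0.065,0],"turn": [0,0,0]},
  {"travel": [0.03,-0.1,0],"turn": [0,0,0]},
  {"travel": [0.041,-0.145,0],"turn": [0,0,0]},
  {"travel": [0.041,-0.145,0],"turn": [0,0,0]},
])

```text
time: 6.5
position: [0.612, 0.0051, 0.3707]
tool_rot: [-3.088, -0.553, -0.001]
ft_force: [-0.2, -0.3, 0.0]
grip_width: 0.007
grip_force: 0.0
```

>>> step_arm([
  {"travel": [0,0,0],"turn": [0,0,0]},
  {"travel": [0,0,0],"turn": [0,0,0]},
  {"travel": [0,0,0],"turn": [0,0,0]},
])

```text
time: 6.8
position: [0.6133, -0.0066, 0.37]
tool_rot: [3.096, 0.53, -0.001]
ft_force: [0.5, -0.6, 0.5]
grip_width: 0.006
grip_force: 0.0
```

```bash
python3 -c "
from h import *
to(.615,-.0045,.292,.343)
crop('pics/c4.png')"
```

```text
t 6.8 pos [ 0.6133 -0.0066  0.37  ] F [ 0.45 -0.57  0.51] g 0.006 travel [ 0.0023 -0.0014  0.078 ] turnz -0.2
top 4.9375
scene 4.388888888888889
```

View pics/c4.png

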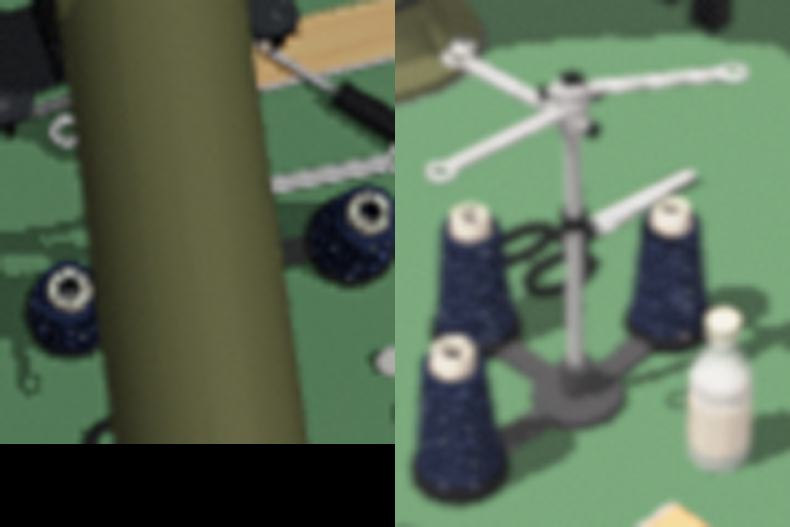

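The right eyelet is now at about (440,171), against (442,172) predicted for alignment, so the right arm looks good. The finger is behind the left arm, ready to go down.

>>> step_arm([
  {"travel": [0.002,0,0.02],"turn": [0,0,0]},
  {"travel": [0.002,0,0.05],"turn": [0,0,0]},
  {"travel": [0.002,0,0.078],"turn": [0,0,0]},
  {"travel": [0.002,0,0.078],"turn": [0,0,0]},
  {"travel": [0.002,0,0.078],"turn": [0,0,0]},
])

```text
time: 7.4
position: [0.615, -0.0047, 0.2929]
tool_rot: [-3.096, -0.533, 0.001]
ft_force: [0.8, -0.2, 0.1]
grip_width: 0.006
grip_force: 0.0
```

```bash
python3 -c "
from h import *
to(.5395,.013,.292,.343)"
```

```text
t 7.4 pos [ 0.615  -0.0047  0.2929] F [ 0.77 -0.24  0.11] g 0.006 travel [-0.0653 -0.0419  0.0009] turnz -0.1
```

>>> step_arm([
  {"travel": [-0.007,-0.004,0],"turn": [0,0,0]},
  {"travel": [-0.014,-0.009,0],"turn": [0,0,0]},
  {"travel": [-0.021,-0.013,0],"turn": [0,0,0]},
  {"travel": [-0.028,-0.018,0],"turn": [0,0,0]},
  {"travel": [-0.035,-0.022,0],"turn": [0,0,0]},
])

```text
time: 7.9
position: [0.5741, 0.0053, 0.2933]
tool_rot: [3.095, 0.535, 0.002]
ft_force: [1.1, 0.4, 1.3]
grip_width: 0.003
grip_force: 0.5
```

>>> step_arm([
  {"travel": [-0.007,-0.005,0],"turn": [0,0,0]},
  {"travel": [-0.014,-0.009,0],"turn": [0,0,0]},
  {"travel": [-0.021,-0.014,0],"turn": [0,0,0]},
  {"travel": [-0.026,-0.017,0],"turn": [0,0,0]},
  {"travel": [-0.03,-0.02,0],"turn": [0,0,0]},
])

```text
time: 8.4
position: [0.5391, 0.0138, 0.2925]
tool_rot: [3.096, 0.534, -0.0]
ft_force: [2.1, -1.4, -0.4]
grip_width: 0.003
grip_force: 0.4
```

>>> step_arm([
  {"travel": [0,0,0],"turn": [0,0,0]},
  {"travel": [0,0,0],"turn": [0,0,0]},
])

```text
time: 8.6
position: [0.5395, 0.0138, 0.2925]
tool_rot: [-3.096, -0.535, 0.001]
ft_force: [-0.1, 0.1, 0.2]
grip_width: 0.008
grip_force: 0.0
```

```bash
python3 -c "
from h import *
to(.5395,.013,.292,.343)
crop('pics/c5.png')"
```

```text
t 8.6 pos [0.5395 0.0138 0.2925] F [-0.11  0.07  0.2 ] g 0.008 travel [-0.0003  0.0008  0.0005] turnz -0.1
top 4.9375
scene 4.388888888888889
```

View pics/c5.png

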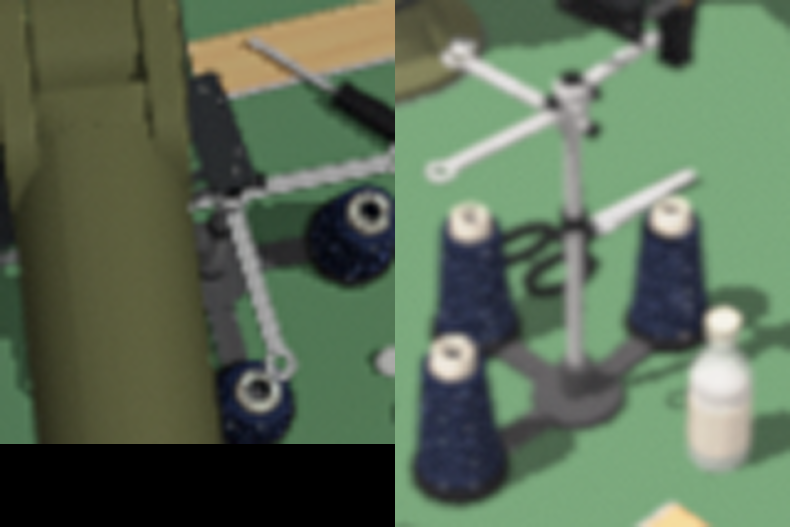

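The finger hides the left eyelet, but the bar points towards the left cone. I'll push the last 3 mm, as on the right, then withdraw and look.

>>> step_arm([
  {"travel": [-0.0015,0,0],"turn": [0,0,0]},
  {"travel": [-0.003,0,0],"turn": [0,0,0]},
  {"travel": [-0.003,0,0],"turn": [0,0,0]},
  {"travel": [-0.003,0,0],"turn": [0,0,0]},
  {"travel": [0.005,0,0],"turn": [0,0,0]},
])

```text
time: 9.2
position: [0.5442, 0.0149, 0.2927]
tool_rot: [3.095, 0.533, -0.0]
ft_force: [-0.6, 0.3, 0.1]
grip_width: 0.008
grip_force: 0.0
```

>>> step_arm([
  {"travel": [0.025,0,0],"turn": [0,0,0]},
  {"travel": [0.03,0,-0.02],"turn": [0,0,0]},
  {"travel": [0.03,0,-0.06],"turn": [0,0,0]},
  {"travel": [0.03,0,-0.1],"turn": [0,0,0]},
  {"travel": [0.03,0,-0.11],"turn": [0,0,0]},
])

```text
time: 9.7
position: [0.5745, 0.0261, 0.4072]
tool_rot: [3.095, 0.534, 0.011]
ft_force: [0.9, 0.5, 0.9]
grip_width: 0.008
grip_force: 0.0
```

```bash
python3 -c "
from h import *
to(.333,-.4,.4,.343)"
```

```text
t 9.7 pos [0.5745 0.0261 0.4072] F [0.86 0.48 0.91] g 0.008 travel [-0.3704  0.3204  0.0053] turnz -0.1
```

>>> step_arm([
  {"travel": [-0.025,0.02,0],"turn": [0,0,0]},
  {"travel": [-0.06,0.05,0],"turn": [0,0,0]},
  {"travel": [-0.095,0.08,0],"turn": [0,0,0]},
  {"travel": [-0.13,0.11,0],"turn": [0,0,0]},
  {"travel": [-0.165,0.14,0],"turn": [0,0,0]},
])

```text
time: 10.2
position: [0.4632, -0.1633, 0.4022]
tool_rot: [3.095, 0.534, -0.0]
ft_force: [0.6, -1.2, 0.4]
grip_width: 0.007
grip_force: 0.0
```

>>> step_arm([
  {"travel": [-0.035,0.03,0],"turn": [0,0,0]},
  {"travel": [-0.07,0.06,0],"turn": [0,0,0]},
  {"travel": [-0.105,0.09,0],"turn": [0,0,0]},
  {"travel": [-0.14,0.12,0],"turn": [0,0,0]},
  {"travel": [-0.175,0.15,0],"turn": [0,0,0]},
])

```text
time: 10.7
position: [0.3486, -0.3633, 0.4022]
tool_rot: [3.096, 0.534, -0.001]
ft_force: [0.5, -0.1, -0.1]
grip_width: 0.004
grip_force: 0.0
```

>>> step_arm([
  {"travel": [-0.03,0.03,0],"turn": [0,0,0]},
  {"travel": [-0.05,0.06,0],"turn": [0,0,0]},
  {"travel": [-0.07,0.09,0],"turn": [0,0,0]},
  {"travel": [-0.07,0.09,0],"turn": [0,0,0]},
])

```text
time: 11.1
position: [0.3104, -0.4749, 0.4003]
tool_rot: [-3.097, -0.522, 0.006]
ft_force: [0.0, -0.3, 1.3]
grip_width: 0.009
grip_force: 0.0
```

```bash
python3 -c "
from h import *
to(.333,-.4,.4,.343)
crop('pics/c6.png')"
```

```text
t 11.1 pos [ 0.3104 -0.4749  0.4003] F [ 0.03 -0.27  1.32] g 0.009 travel [ 0.0459 -0.0633  0.0002] turnz -0.5
top 4.9375
scene 4.388888888888889
```

View pics/c6.png

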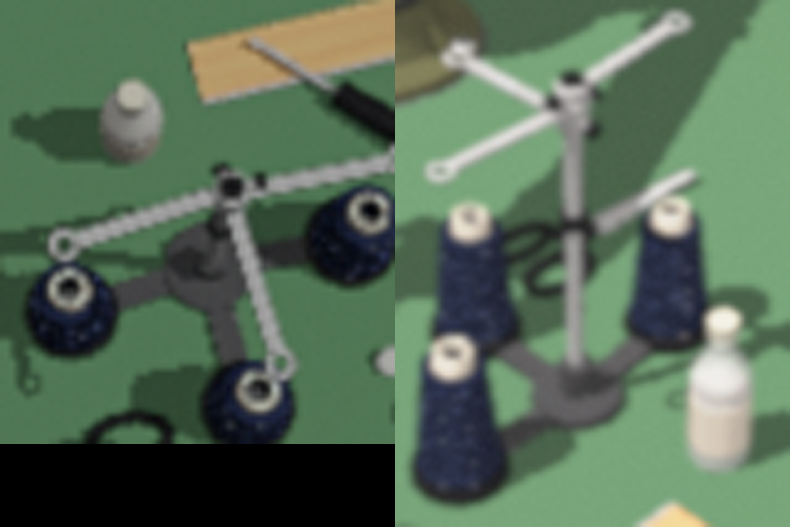

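The robot is clear of both views. Eyelet L is at top (64,244) and scene (678,21). Eyelet R is at scene (440,171), just off the edge of the top crop. Cones, tips and front arm are unmoved. I'll fit L and look at one shifted, larger crop for R.

```bash
python3 -c "
from h import *
crop('pics/c7.png',(285,160,50,60),(205,145,90,120))
p=fit(conv(dict(eL=(64,244),eF=(280,363),tL=(69,288),tR=(370,211),tF=(259,390)),dict(eL=(678,21),eR=(440.5,171),eF=(458,53),tL=(671,213),tR=(453,353),tF=(470,220))))
p[3]=p[4]=0
for k in('eL','eR'):
  q=np.array(proj('top',model(p)[k]))+p[6:8];r=np.array(proj('scene',model(p)[k]))+p[8:10];print(k,(q-[239.5,144.5])*4.9375,(q-[284.5,159.5])*7.9,(r-[204.5,144.5])*4.389+[395,0])
"
```

```text
top 7.9
scene 4.388888888888889
[ 0.552 -0.078  0.272 -0.009 -0.007  0.012  0.406  0.619  0.658  0.143]
[-0.  -0.  -0.3  0.   0.   0.1  0.  -0.2  0.1 -0.2 -0.3  0.8 -0.1  0.2
  0.2  1.2  0.1 -0.8 -0.  -0.4 -0.1 -0.9  0.3  0.4  0.5  0.1  0.2]
eL [0.5143 0.0305 0.292 ]
eR [ 0.5741 -0.1911  0.28  ]
eF [ 0.4416 -0.1105  0.268 ]
tL [0.5133 0.0301 0.122 ]
tR [ 0.5749 -0.1909  0.122 ]
tF [ 0.4412 -0.1091  0.122 ]
eL [ 64.90110727 245.91793862] [-251.65822836  274.96870179] [675.96851858  24.4058937 ]
eR [401.62600202 162.05960132] [287.10160323 140.7953621 ] [441.15276512 172.94307296]
```

View pics/c7.png

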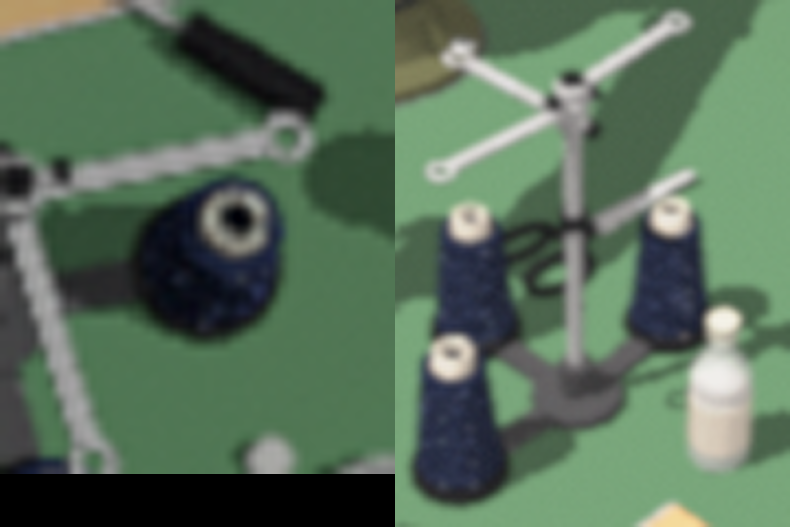

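The right eyelet is at (287,137), against (287,141) for perfect alignment. That is about 1 mm, and the left fits within about 1 mm as well. Handing in.

```bash
python3 -c "
from bench import ctrl
print(ctrl.close_job())"
```

```text
the job is handed in; nothing more can be done
None
```

I pushed the left and right guide arms round with a closed fingertip; by the camera fit, each eyelet is now within about 1–2 mm of straight above its cone tip. The front arm and cones look unmoved, the robot touched nothing else, and I handed the job in after about 11 s.

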